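# Set the ferrule press with the gauge blade

## Robot

A 7-joint arm with a two-finger parallel gripper is mounted at the origin on the work surface. World frame = base frame: x ahead of the robot, y to its left, z up, the work surface at z = 0. Lengths are in mm, angles in rad, forces in N, time in s.
With the tool pointing down it reaches from about 400 to 875 mm from the base axis. Payload 4.4 kg.
Tool frame: the origin (TCP) lies between the finger pads; the fingertips stand ctrl.tip_reach ahead of it and the grasp point (between the pads) lies 8 mm behind it (ctrl.tip_reach is the distance from the TCP to the fingertips, in mm); z points along the fingers, y is the direction in which the jaws open and shut (so a half turn about z gives the same grasp; the last joint's range is limited). The gripper opens to 85 mm and grips with 20 to 120 N. Pads are 22 mm wide; open, the fingers measure 114 mm over their backs; the gripper's body (76 mm by 85 mm) begins 54 mm behind the grasp point. The pads swing forward as they close: fully open they stand 13 mm farther back than shut.
Start: joints at [1.195, 0.628, 0.038, 1.517, -0.027, 0.996, -0.02], TCP at [198.193, -619.062, 207.313] pointing down, gripper open.
Joint ranges: [-3.06, 3.06], [-0.37, 2.12], [-1.25, 1.32], [0.18, 2.47], [-1.1, 4.24], [0.23, 1.98], [-2.94, 2.94]. Speed limits (rad/s): [2.57, 2.57, 3.14, 3.14, 3.14, 3.14, 3.14].

## Interface

Orientations are given as [roll, pitch, yaw] about the fixed x, y, z axes, in that order (R = Rz(yaw) Ry(pitch) Rx(roll)).
In Python, from cell import status, viewer, order, ctrl gives the robot as it stands.
- The arm moves only by the tool play_rows, never from a script. Its argument "series" is a list of rows, each a list of 5 numbers: the shift along the tool's x, y, z in cm, then the turn about the tool's z in degrees, then the closure, from 0 (fully open) to 1 (shut). In form: [[x, y, z, yaw, gripper], ...]. A call has 1 to 8 rows; each row is the pose to reach, as a shift and turn from the pose commanded when the call began, along the tool's axes at that moment; what a row does not reach only later rows make up. A row lasts 1/10 s, in which the tool goes at most 50 mm and 8.59 degrees, less where a joint would pass 70% of its speed; a pose out of reach is approached as far as the arm can. A call with a gripper value outside its range is refused whole. The fingers move at their own pace and stop on an object; the grip force is fixed at half the most. Time passes only in rows, so rows that repeat a pose let the fingers close. It gives the time, the measured TCP pose, the force and the opening at its end, in the units of the state.
- status.read_state(): the state, without advancing time (a new reading comes with each control period).
- viewer.get_image(name): name is "scene" or "side" or "wrist"; returns a dict with "img" (420x560x3 uint8, red, green, blue), "vfov" (degrees; the focal length in pixels is half the picture's height over the tangent of half this angle, whatever the lens; pixels are square), "cx", "cy" (the principal point, pixels), "dist_coeffs" ([k1, k2, p1, p2, k3] as OpenCV has them; the pictures are not rectified), "rvec" (rotation vector, rad) and "tvec" (3), from world to camera coordinates, as OpenCV has them; the wrist camera has in their place "tool_from_camera" (4x4, takes a point from camera to tool coordinates, whose origin is the TCP and whose axes are the flange's). Camera axes: x right, y down, z forward; pixel columns grow to the right and rows downward; lengths in mm; the calibration is good to about 2 mm. A picture is of the moment at which its call begins: read the wrist's pose just before it. There is no depth.
- order.finish_job(): hands the job in, once; it reports no verdict.
The state is a dict: "clock": time; "qpos": joint angles; "qd": joint speeds; "tau": joint torques, N m; "eef_pos": TCP position; "tool_rot": TCP orientation; "force": force on the tool from outside, world axes, zero at the start; "torque": the same for the moment, N m; "width": finger opening in mm.
Only numpy, scipy, OpenCV 4.12 (cv2) and the standard library are available. Lean on these libraries where they do the work, as an engineer would, in place of code of your own. Each camera call takes 0.05 s, during which the arm holds its last target. There are 200 camera calls.

## Task

Slide the gauge's steel tongue flat along the press bed until its tip is past the foot and let go, then turn the wing screw clockwise until the blade just drags: pushed or pulled by its handle it slides with a light but definite resistance of about 8 N, neither free nor clamped. Leave it so in the gap with nothing held. Never clamp the blade hard with the screw (40 N or more), and leave the cup, the jar and the brush where they stand.

Things in the scene. Friction and masses are not known exactly. Their poses are not given: they have to be found in the camera images.
- press: Small green C-frame bench press, 215 x 110 mm, fixed; origin at table level under the foot's axis, x from its open front into the throat, y left. A column 50 mm wide stands from x = 43 mm. An arm 36 mm wide, 61 to 85 mm above the table, reaches forward to x = -20 mm and carries the wing screw on top and the round steel foot, 18 mm wide, below.
- gap (a point): Point on the bed's top face on the foot's axis, 25 mm above the table; axes as the press's. Gap under the foot at the start: at least 1.6 mm more than the tongue's thickness. The foot is sprung: from where it touches the tongue lying on the bed, each further radian of the screw adds about 27 N of pressure.
- wing (a point): Centre of the steel wing on top of the wing screw, 112 mm above the table, straight above gap: an upright bar 40 mm long (its own x), 12 mm thick (its own y), 26 mm high, 99 to 125 mm above the table; it turns with the screw and stays at its height.
- screw (a joint): Wing screw angle, rad, 0 to 4.5, grows clockwise seen from above, stays where left; starts at 0 to 0.4. Each radian lowers the foot 2.5 mm. The foot meets the tongue somewhere from 1.05 to 2.15 rad, differently each time. Turning takes about 0.05 N m whether the foot presses or not, so contact is felt only by moving the gauge.
- handle (a point): Centre of the gauge's upright wooden handle, 32 mm long (x), 14 mm thick (y), 36 mm high, its centre 22 mm above the gauge's underside. x points along the tongue to its tip. The handle stands on the near end of the tongue. Fingers closing on it press the gauge onto the bed or cock it, which adds false drag of several newtons; a push on its end face with shut fingers, low down, does not.
- gauge: Gauge, about 80 g: flat steel tongue 115 mm long, 20 mm wide, 4 mm thick, with the handle; on the table at the start. Origin on its underside below the handle's centre. Oiled steel, friction on both faces of the tongue about 0.3 (0.25 to 0.35): with the foot pressing P newtons, sliding it takes about 0.6 P. Ideal is P = 13 N (8 N drag); P from 8 to 17 N will do.
- tongue_tip (a point): Middle of the tongue's free end, 100 mm ahead of the handle's centre along x, 2 mm above the underside. It should lie 5 to 35 mm past the foot's axis; 10 to 15 mm at first leaves room to push it further in and feel.
- bed: Flat steel bed plate of the press, 170 mm (x) by 60 by 12 mm, its top 25 mm above the table, from 130 mm in front of the foot's axis to 40 mm past it; origin under its centre; fixed to the press.
- cup: White ceramic cup, 72 mm wide, 90 mm high, a bystander; origin under its centre.
- jar: Small round amber jar, 52 mm wide, 60 mm high, a bystander; origin under its centre.
- brush: Paint brush lying on the table, about 195 mm long, 11 mm thick, a bystander; origin near its middle, on the table.
Mind the look-alikes: they are no part of the job. What is meant by the press is not blue, brown or purple, and is the larger of those in its own colour.

How it is judged (in metres and radians):
On the way, in this order (a step that is already met when the one before it is completed fails the run):
1. the gauge lies flat on the bed with its tongue past the foot, let go and still loose (x of tongue_tip in the frame of gap between 0.005 and 0.035 m and y of tongue_tip in the frame of gap between -0.009 and 0.009 m and z of tongue_tip in the frame of gap below 0.006 m and angle between gauge's own z axis and vertical below 0.06 rad and angle between the x axis of gauge and the x axis of gap, either way round below 0.2 rad and contact force between the fingers and gauge below 0.1 N and contact force between gauge and bed between 0.2 and 2.5 N), for 0.2 s.
2. the screw is turned until the foot presses the tongue on the bed with 8 to 18 N (x of tongue_tip in the frame of gap between 0.005 and 0.035 m and y of tongue_tip in the frame of gap between -0.009 and 0.009 m and z of tongue_tip in the frame of gap below 0.006 m and angle between gauge's own z axis and vertical below 0.06 rad and angle between the x axis of gauge and the x axis of gap, either way round below 0.2 rad and contact force between the fingers and gauge below 0.1 N and contact force between gauge and bed between 8 and 18 N), for 0.3 s.
At the end, for the whole second after the job is handed in: The gauge lies still and flat on the bed, let go, in line with the press within 0.2 rad, its tongue tip 5 to 35 mm past the foot's axis and within 9 mm of it sideways, pressed on the bed with 8 to 18 N (it drags at about 4 to 12 N) (all of step 2 and linear speed of gauge below 0.01 m/s); the robot touches nothing.
It fails at once if the foot clamps the blade on the bed with more than 40 N (contact force between gauge and bed above 40 N and contact force between each of the arm, the fingers and gauge below 0.1 N).
It fails at once if the cup is disturbed (distance of cup from where it was at the start of the episode above 0.02 m).
It fails at once if the jar is disturbed (distance of jar from where it was at the start of the episode above 0.02 m).
It fails at once if the brush is disturbed (distance of brush from where it was at the start of the episode above 0.02 m).
It also fails if it takes over 72 s, if anything falls off the work surface, if the arm or the gripper's body presses on something with over 40 N, if the wrist force passes 120 N, or if a joint passes its speed limit or range.

## Working session

There is one attempt and no reset: what is moved stays moved. The work goes in short steps, Python scripts to look and compute and a tool call to move; the robot and the scene stay as the last step left them, time stands still between calls to the robot, and variables do not carry over. Pictures are saved under pics/ and viewed, about 8 in all and at most 12, crops included, and the job is handed in when it is done.

Besides the shell and the picture viewer there is one more tool, called by a JSON object that holds its "op" and its "data", one argument or row to a line. play_rows: Moves the arm, as the interface text tells. Its arguments: {"type":"object","properties":{"series":{"type":"array","items":{"type":"array","items":{"type":"number"}}}},"required":["series"]}

```bash
mkdir -p pics; ls; cat > h.py <<'E'
import numpy as np, cv2
from cell import status, viewer, order, ctrl
from scipy.spatial.transform import Rotation as R
def K(d):
    f=d["img"].shape[0]/2/np.tan(np.radians(d["vfov"])/2)
    return np.array([[f,0,d["cx"]],[0,f,d["cy"]],[0,0,1]])
def pose(d,s=None):
    "camera->world R, origin"
    if "rvec" in d:
        r=cv2.Rodrigues(np.array(d["rvec"],float))[0]; return r.T,-r.T@np.array(d["tvec"],float).ravel()
    T=np.array(d["tool_from_camera"]); Rt=R.from_euler("xyz",s["tool_rot"]).as_matrix()
    return Rt@T[:3,:3], Rt@T[:3,3]+np.array(s["eef_pos"])
def ray(d,px,s=None):
    u=cv2.undistortPoints(np.array(px,float).reshape(-1,1,2),K(d),np.array(d["dist_coeffs"],float)).reshape(-1,2)
    Rw,o=pose(d,s); return o,(Rw@np.c_[u,np.ones(len(u))].T).T
def onplane(d,px,z,s=None):
    o,v=ray(d,px,s); return o+v*((z-o[2])/v[:,2])[:,None]
def proj(d,P,s=None):
    Rw,o=pose(d,s); return cv2.projectPoints(np.array(P,float).reshape(-1,1,3),cv2.Rodrigues(Rw.T)[0],-Rw.T@o,K(d),np.array(d["dist_coeffs"],float))[0].reshape(-1,2)
def snap(name,out):
    s=status.read_state(); d=viewer.get_image(name)
    cv2.imwrite(f"pics/{out}.png",d["img"][:,:,::-1]); 
    import pickle; pickle.dump((s,d),open(f"pics/{out}.pkl","wb")); return s,d
def load(out):
    import pickle; return pickle.load(open(f"pics/{out}.pkl","rb"))
E
python3 - <<'E'
from h import *
s,_=snap("scene","s0"); snap("side","d0"); snap("wrist","w0")
print(s,ctrl.tip_reach)
a=cv2.imread("pics/s0.png");b=cv2.imread("pics/d0.png");
for n in("s0","d0","w0"):
    d=load(n)[1]; print(n,d["vfov"],d["cx"],d["cy"],d["dist_coeffs"],pose(d,load(n)[0])[1])
E
```

```text
pics
{'clock': 0.0, 'qpos': array([ 1.19520371,  0.6293572 ,  0.03845953,  1.5183863 , -0.02700287,
        0.99626309, -0.020023  ]), 'qd': array([-3.85930048e-04, -1.49872519e-03, -1.74214400e-05,  6.15478063e-04,
        2.30763115e-04,  8.75470289e-04, -1.18535767e-04]), 'tau': array([ 1.85593290e-04, -5.63409877e+01,  1.22645114e+00, -1.93446279e+01,
        1.11194554e-02,  1.04336848e-02, -2.37191514e-06]), 'eef_pos': array([ 197.97303039, -618.41453663,  206.37640994]), 'tool_rot': array([-3.13969756e+00,  3.37693913e-05,  3.09753456e-01]), 'force': array([0.12380849, 0.42088348, 0.6634302 ]), 'torque': array([-0.02158739, -0.01465562,  0.04165041]), 'width': 85.15685672287593} 11.0
s0 57.3158896559162 272.8731028035805 209.32693261816672 [0.02284979 0.         0.         0.         0.        ] [1044.14607149 -171.23353624  920.97507732]
d0 46.59571997000269 284.7520392373055 202.4871423837592 [-0.02553182  0.          0.          0.          0.        ] [ 301.74241369  832.29093586 1019.74710861]
w0 63.002432688463884 279.25656951943864 209.97609610411538 [-0.00288181  0.          0.          0.          0.        ] [ 268.83893178 -595.94998939  372.4953207 ]
```

View pics/s0.png

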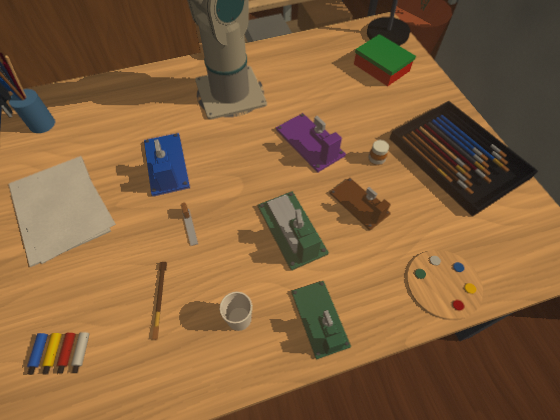

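View pics/d0.png

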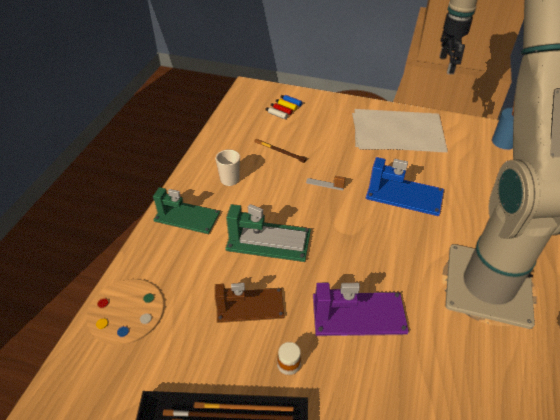

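The scene view shows the target press, green with a steel bed, at (292,228). The gauge is at (189,224), the cup at (237,310), the brush at (160,300) and the jar at (379,152). I'll enlarge these to measure them.

```bash
python3 - <<'E'
from h import *
a=cv2.imread("pics/s0.png");b=cv2.imread("pics/d0.png")
def c(i,x,y,w,h): return cv2.resize(i[y:y+h,x:x+w],(400,300),interpolation=cv2.INTER_CUBIC)
m=np.vstack([np.hstack([c(a,240,185,100,75),c(a,160,195,60,45)]),np.hstack([c(b,218,195,100,75),c(b,295,160,60,45)])])
cv2.imwrite("pics/c1.png",m)
sc,d=load("s0");_,e=load("d0")
# rough positions
for n,D,p in(("press scene",d,[[260,205],[293,193],[327,258],[300,268]]),("gauge",d,[[185,206],[193,243]]),("cup",d,[[236,322]]),("brush",d,[[163,263],[155,337]]),("jar",d,[[379,163]])): print(n,onplane(D,p,5).round(0)[:,:2].tolist())
E
```

```text
press scene [[477.0, -37.0], [468.0, 65.0], [688.0, 81.0], [692.0, 5.0]]
gauge [[413.0, -239.0], [535.0, -241.0]]
cup [[773.0, -187.0]]
brush [[568.0, -327.0], [748.0, -375.0]]
jar [[447.0, 347.0]]
```

View pics/c1.png

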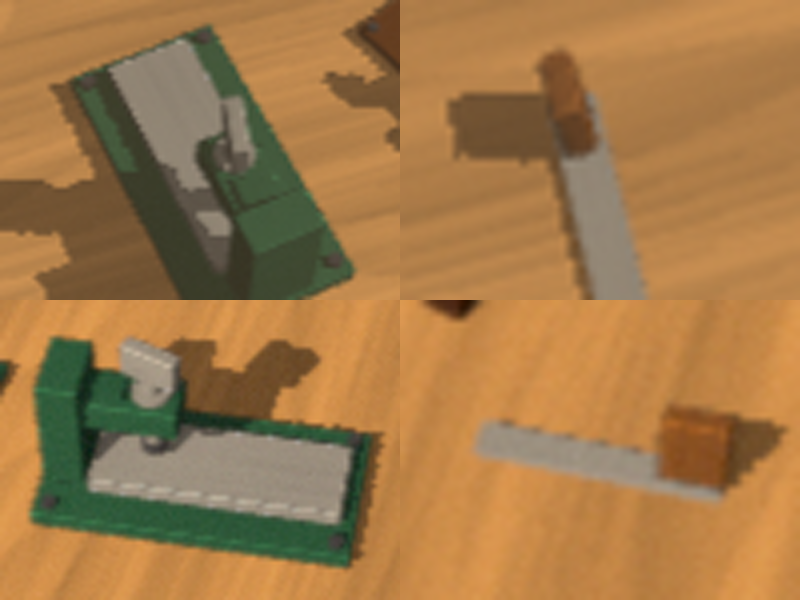

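```bash
python3 - <<'E'
from h import *
_,d=load("s0");_,e=load("d0")
sc=lambda p:[[240+x/4,185+y/4] for x,y in p]
sd=lambda p:[[218+x/4,195+(y-300)/4] for x,y in p]
g1=lambda p:[[160+(x-400)/6.667,195+y/6.667] for x,y in p]
g2=lambda p:[[295+(x-400)/6.667,160+(y-300)/6.667] for x,y in p]
pr=lambda n,v:print(n,v.round(1)[:,:2].tolist())
pr("bed front corners scene L? ",onplane(d,sc([(108,72),(188,40)]),25))
pr("bed front side; left edge far",onplane(e,sd([(352,447),(337,520),(88,488)]),25))
pr("base corners scene (front -y,+y, rear +y)",onplane(d,sc([(70,80),(210,27),(355,272)]),13))
pr("base corners side (front +y, rear +y)",onplane(e,sd([(350,565),(33,520),(372,437)]),0))
pr("wing scene top ends",onplane(d,sc([(232,97),(247,160)]),125))
pr("wing side top ends",onplane(e,sd([(122,342),(180,366)]),125))
pr("gauge tip side",onplane(e,g2([(485,423),(475,452)]),4)); pr("near end side",onplane(e,g2([(722,496)]),4))
pr("handle top side",onplane(e,g2([(665,405),(735,415),(662,412),(730,430)]),40))
pr("handle top scene",onplane(d,g1([(540,65),(570,52),(553,95),(590,85)]),40))
p=onplane(d,[[189,224],[196,243]],4); pr("tongue scene mid,tip",p)
# table-level masks: gauge metal scene
E
```

```text
bed front corners scene L?  [[489.4, -19.5], [481.7, 41.8]]
bed front side; left edge far [[482.4, -16.6], [475.9, 47.3], [640.7, 68.3]]
base corners scene (front -y,+y, rear +y) [[479.9, -44.7], [468.6, 63.2], [679.1, 88.0]]
base corners side (front +y, rear +y) [[462.4, 61.6], [674.9, 85.8], [475.9, -50.8]]
wing scene top ends [[592.4, 29.8], [636.5, 23.2]]
wing side top ends [[627.2, 25.0], [585.2, 34.4]]
gauge tip side [[535.4, -245.6], [535.0, -225.4]]
near end side [[421.2, -229.5]]
handle top side [[453.1, -242.1], [421.7, -244.6], [453.4, -237.2], [421.9, -234.3]]
handle top scene [[430.1, -245.8], [427.7, -232.9], [446.0, -243.5], [446.0, -228.3]]
tongue scene mid,tip [[474.0, -239.8], [537.3, -233.7]]
```

```bash
cat >> h.py <<'E'
def to(x,y,z,yaw,s=None):
    "row numbers (cm, deg) from the measured pose to a world target, tool down"
    s=s or status.read_state(); Rt=R.from_euler("xyz",s["tool_rot"]).as_matrix()
    v=Rt.T@(np.array([x,y,z])-s["eef_pos"])/10
    return v.round(2),round(-np.degrees((yaw-s["tool_rot"][2]+np.pi)%(2*np.pi)-np.pi),1)
E
python3 -c "
from h import *
print(to(437.5,-238,120,0.035))"
```

```text
(array([ 34.41, -28.93,   8.7 ]), np.float64(15.7))
```

{"op": "play_rows", "data": {
  "series": [
    [34.4,-28.9,8.7,15.7,0],
    [34.4,-28.9,8.7,15.7,0],
    [34.4,-28.9,8.7,15.7,0],
    [34.4,-28.9,8.7,15.7,0],
    [34.4,-28.9,8.7,15.7,0],
    [34.4,-28.9,8.7,15.7,0],
    [34.4,-28.9,8.7,15.7,0],
    [34.4,-28.9,8.7,15.7,0]
  ]
}}

```text
clock: 0.95
eef_pos: [408.3, -285.1, 131.0]
tool_rot: [3.141, -0.0, 0.036]
force: [1.7, -0.6, -0.4]
width: 85.4
```

```bash
python3 -c "
from h import *
s=status.read_state(); print(s['eef_pos'],s['tool_rot'],s['qpos'])
print(to(437.5,-238,120,0.035))"
```

```text
[ 408.33009101 -285.11512119  130.96245032] [ 3.14147523e+00 -2.62336346e-04  3.55067092e-02] [ 0.4753683   0.52895766  0.11240496  2.01568866 -0.10025192  0.60176416
 -0.88006016]
(array([ 3.08, -4.61,  1.1 ]), np.float64(0.0))
```

{"op": "play_rows", "data": {
  "series": [
    [3.1,-4.6,1.1,0,0],
    [3.1,-4.6,1.1,0,0],
    [3.1,-4.6,1.1,0,0]
  ]
}}

```text
clock: 1.25
eef_pos: [437.8, -237.6, 119.8]
tool_rot: [-3.141, 0.001, 0.041]
force: [-0.4, 0.3, 0.6]
width: 85.2
```

```bash
python3 - <<'E'
from h import *
s,d=snap("wrist","w1"); print(s['eef_pos'],s['tool_rot'])
for n,P in (("handle top",[437.5,-238,40]),("tip",[535.2,-235.5,4])): print(n,proj(d,P,s))
E
```

```text
[ 437.7629877  -237.57779482  119.81145398] [-3.14056635e+00  5.83408471e-04  4.05923237e-02]
handle top [[279.83696066 209.20980961]]
tip [[281.81035335  73.64834208]]
```

View pics/w1.png

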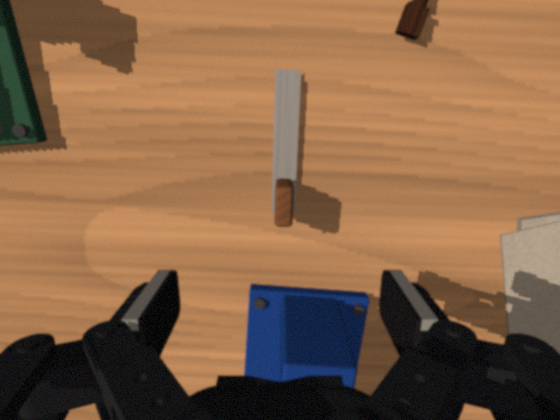

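Close up, the handle's top is at about (284,204) and the tongue tip at (288.5,70). The blue press lies well behind.

```bash
python3 - <<'E'
from h import *
s,d=load("w1")
h=onplane(d,[[284,203]],40,s)[0]; t=onplane(d,[[288.5,70]],4,s)[0]
hb=onplane(d,[[285,181],[283.5,226]],40,s); print(hb)
y=np.arctan2(*(t-h)[[1,0]]); print(h,t,y,np.hypot(*(t-h)[:2]))
h2=t[:2]-100*np.array([np.cos(y),np.sin(y)]); print(h2); print(to(*h2,22,y))
E
```

```text
[[ 459.19524641 -240.88004408   40.        ]
 [ 424.27124488 -241.33799705   40.        ]]
[ 442.4617571  -240.90068787   40.        ] [ 538.00981562 -240.49926963    4.        ] 0.004201193424163903 95.54890174083789
[ 438.01069812 -240.91938774]
(array([0.12, 0.12, 9.81]), np.float64(1.9))
```

{"op": "play_rows", "data": {
  "series": [
    [0.3,0.12,4.9,1.7,0],
    [0.3,0.12,9.8,1.7,0],
    [0.3,0.12,9.8,1.7,0.4],
    [0.3,0.12,9.8,1.7,1],
    [0.3,0.12,9.8,1.7,1],
    [0.3,0.12,9.8,1.7,1],
    [0.3,0.12,9.8,1.7,1],
    [0.3,0.12,9.8,1.7,1]
  ]
}}

```text
clock: 2.1
eef_pos: [440.9, -241.2, 23.8]
tool_rot: [3.14, -0.003, 0.006]
force: [-0.6, 0.6, 0.5]
width: -0.2
```

```bash
python3 -c "
from h import *
s=status.read_state(); print(s['eef_pos'],s['tool_rot'],s['qpos'][6],s['force'],s['width'])"
```

```text
[ 440.88253435 -241.23244971   23.8482926 ] [ 3.14035393e+00 -2.70038141e-03  6.29007526e-03] -0.9711486606703857 [-0.57464283  0.62377894  0.53695472] -0.1893432903994584
```

```bash
python3 - <<'E'
from h import *
s,d=snap("wrist","w2"); print(s['eef_pos'],s['tool_rot'],s['width'])
snap("scene","s2")
a=cv2.imread("pics/w2.png"); b=cv2.imread("pics/s2.png")
b=cv2.resize(b[150:300,120:270],(420,420),interpolation=cv2.INTER_CUBIC)
cv2.imwrite("pics/c2.png",np.hstack([a[:, 100:480],b]))
E
```

```text
[ 440.88253435 -241.23244971   23.8482926 ] [ 3.14035393e+00 -2.70038141e-03  6.29007526e-03] -0.1893432903994584
```

View pics/c2.png

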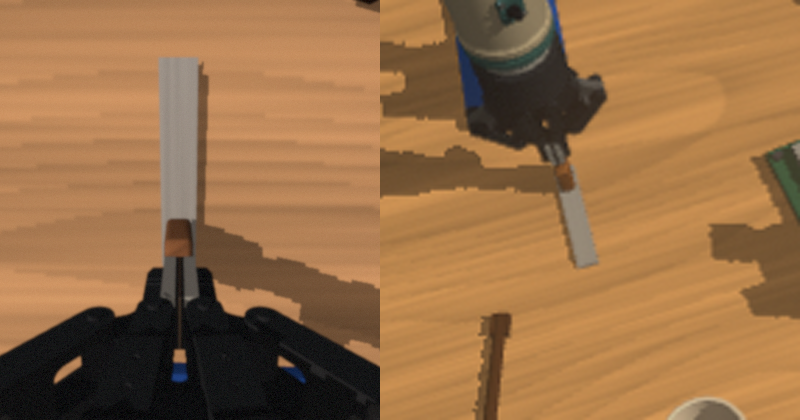

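```bash
python3 - <<'E'
from h import *
s,d=load("w2")
print("tip",onplane(d,[[279,58]],4,s), "handle front base/top edge z=4/40",onplane(d,[[279,220]],4,s),onplane(d,[[279,220]],40,s), onplane(d,[[279,255]],40,s), onplane(d,[[279,255]],10,s))
print("tcp px",proj(d,[s['eef_pos'],s['eef_pos']-[0,0,11],[440,-241,40]],s))
print(d["tool_from_camera"])
_,e=load("s2"); print("scene tip",onplane(e,[[120+587/420*150-380*150/420,150+265*150/420]],4), onplane(e,[[120+(566-380)*150/420,150+190*150/420]],40))
E
```

```text
tip [[ 537.87011889 -240.53920362    4.        ]] handle front base/top edge z=4/40 [[ 452.41728826 -241.08380617    4.        ]] [[ 464.47266088 -240.97889823   40.        ]] [[ 446.89148639 -241.09092475   40.        ]] [[ 433.33069676 -241.20074321   10.        ]]
tcp px [[279.17206548 252.74666522]
 [279.14718496 244.67339484]
 [278.72047824 268.12761726]]
[[ 3.03065670e-04 -9.56335387e-01 -2.92271340e-01  7.42950283e+01]
 [ 9.99999921e-01  2.14634385e-04  3.34631471e-04 -2.07211400e-02]
 [-2.57288438e-04 -2.92271418e-01  9.56335376e-01 -1.66019662e+02]
 [ 0.00000000e+00  0.00000000e+00  0.00000000e+00  1.00000000e+00]]
scene tip [[ 540.3690706  -239.91164682    4.        ]] [[ 475.63326793 -239.86772128   40.        ]]
```

{"op": "play_rows", "data": {
  "series": [
    [0,0,-2,0,1],
    [0,0,-4,0,1],
    [0,0,-4,0,1]
  ]
}}

```text
clock: 2.5
eef_pos: [441.5, -241.6, 64.3]
tool_rot: [3.14, -0.004, 0.006]
force: [-0.2, -0.2, -0.2]
width: -0.3
```

```bash
python3 - <<'E'
from h import *
s,d=snap("wrist","w3"); print(s['eef_pos'],s['width'],s['force'])
a=cv2.imread("pics/w2.png"); b=cv2.imread("pics/w3.png")
cv2.imwrite("pics/c3.png",np.hstack([a[200:420, 180:380],b[200:420,180:380]]).repeat(2,0).repeat(2,1))
E
```

```text
[ 441.47486268 -241.61026578   64.33450415] -0.3216563120904512 [-0.22679438 -0.17433804 -0.17405766]
```

View pics/c3.png

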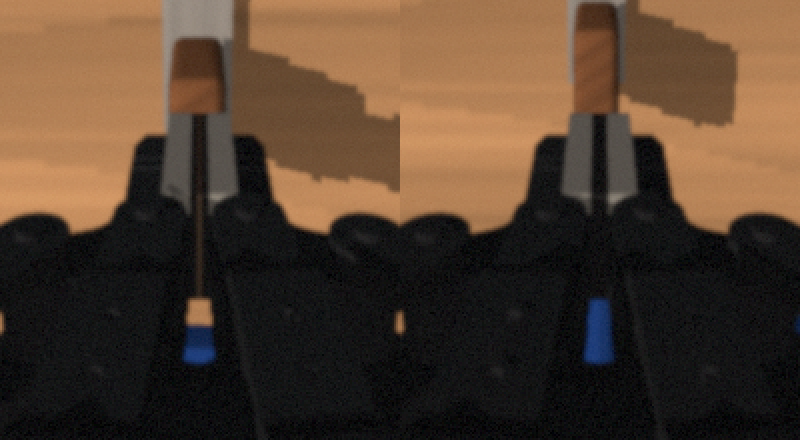

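```bash
python3 - <<'E'
from h import *
s,d=snap("scene","s4"); _,e=snap("side","d4")
print(s["eef_pos"],s["tool_rot"],ctrl.tip_reach, [x for x in dir(ctrl) if x[0]!='_'])
P=[s["eef_pos"]+[0,0,z] for z in(-11,0,8)]
print(proj(d,P),proj(e,P))
def c(n,D):
    p=proj(D,P[1])[0].astype(int); i=cv2.imread(f"pics/{n}.png"); x,y=p-30; print(n,x,y)
    o=cv2.resize(i[y:y+60,x:x+60],(400,400),interpolation=cv2.INTER_CUBIC)
    return o
cv2.imwrite("pics/c4.png",np.hstack([c("s4",d),c("d4",e)]))
E
```

```text
[ 440.82980362 -241.17810901   63.3101766 ] [ 3.14040847e+00 -2.42835981e-03  6.27549996e-03] 11.0 ['MotionError', 'tip_reach']
[[182.46557065 205.04527608]
 [181.58611593 202.82988074]
 [180.9361995  201.1929561 ]] [[339.06762063 173.67525902]
 [339.39258043 170.89698392]
 [339.63109372 168.85732465]]
s4 151 172
d4 309 140
```

View pics/c4.png

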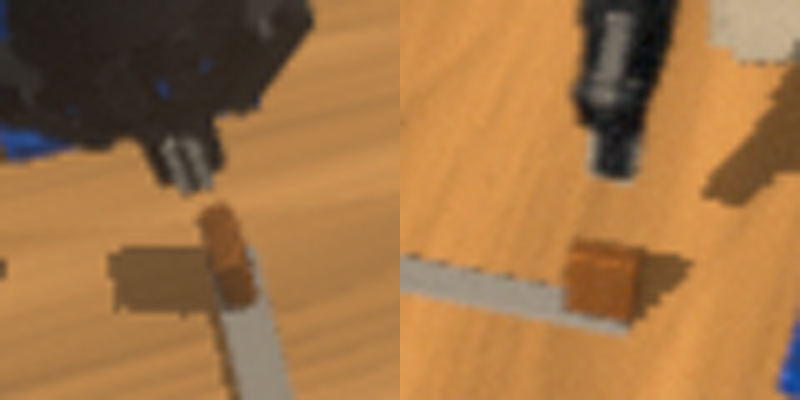

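The scene and side views put the real fingertips about 25 mm above the TCP. The stated 11 mm below doesn't match, so the fingers shut above the handle. I'll go about 36 mm lower.

{"op": "play_rows", "data": {
  "series": [
    [-0.1,0,0,0,0],
    [-0.1,0,0,0,0],
    [-0.1,0,3.5,0,0],
    [-0.1,0,5.5,0,0],
    [-0.1,0,6.5,0,0],
    [-0.1,0,7.3,0,0],
    [-0.1,0,7.3,0,0]
  ]
}}

```text
clock: 3.35
eef_pos: [438.5, -240.7, -11.4]
tool_rot: [-3.141, 0.001, 0.006]
force: [0.7, 0.6, -0.8]
width: 85.2
```

{"op": "play_rows", "data": {
  "series": [
    [0,0,0,0,1],
    [0,0,0,0,1],
    [0,0,0,0,1],
    [0,0,0,0,1],
    [0,0,0,0,1],
    [0,0,0,0,1]
  ]
}}

```text
clock: 3.95
eef_pos: [439.2, -241.0, -10.2]
tool_rot: [3.141, -0.001, 0.006]
force: [-0.2, 0.6, 6.0]
width: 13.1
```

```bash
python3 - <<'E'
from h import *
s,d=snap("wrist","w5"); print(s['eef_pos'],s['tool_rot'],s['width'],s['force'])
b=cv2.imread("pics/w5.png"); cv2.imwrite("pics/c5.png",b)
E
```

```text
[ 439.20068018 -240.98724194  -10.24062808] [ 3.14127747e+00 -6.99380379e-04  6.08670533e-03] 13.091854321266977 [-0.20258835  0.63327642  5.98846433]
```

```bash
python3 -c "
from h import *
print(to(472,12,50,0.113))"
```

```text
(array([  3.44, -25.27,  -6.03]), np.float64(-6.1))
```

{"op": "play_rows", "data": {
  "series": [
    [0,0,-3,0,1],
    [0,0,-6,0,1],
    [0.5,-4,-6,-2,1],
    [1.4,-9,-6,-4,1],
    [2,-14,-6,-6.1,1],
    [2.7,-19,-6,-6.1,1],
    [3.4,-23.5,-6,-6.1,1],
    [3.4,-25.3,-6,-6.1,1]
  ]
}}

```text
clock: 4.8
eef_pos: [472.0, 18.4, 49.1]
tool_rot: [-3.139, -0.001, 0.12]
force: [-0.3, -1.1, -0.3]
width: 13.0
```

{"op": "play_rows", "data": {
  "series": [
    [0,0,0,0,1],
    [0,0,0,0,1]
  ]
}}

```text
clock: 5.0
eef_pos: [471.2, 12.0, 49.2]
tool_rot: [3.141, 0.0, 0.113]
force: [-0.4, -0.1, -1.5]
width: 12.8
```

```bash
python3 - <<'E'
from h import *
s,d=snap("wrist","w6"); print(s['eef_pos'],s['tool_rot'],s['width'],s['force'])
f=np.array([611,28]);c,n=np.cos(.113),np.sin(.113)
W=lambda x,y,z:[f[0]+c*x-n*y,f[1]+n*x+c*y,z]
print(proj(d,[W(-130,30,25),W(-130,-30,25),W(0,0,125),W(-20,18,85),W(-20,-18,85)],s))
E
```

```text
[471.16801346  12.00499743  49.16249764] [3.14097508e+00 3.78870537e-04 1.13108952e-01] 12.757603778241437 [-0.38163109 -0.06137958 -1.47581143]
[[ 227.69777429  218.83293745]
 [ 330.26383924  218.84281504]
 [ 279.20308529 -248.71979272]
 [ 223.53972388  -44.42456251]
 [ 334.61084446  -44.32831563]]
```

View pics/w6.png

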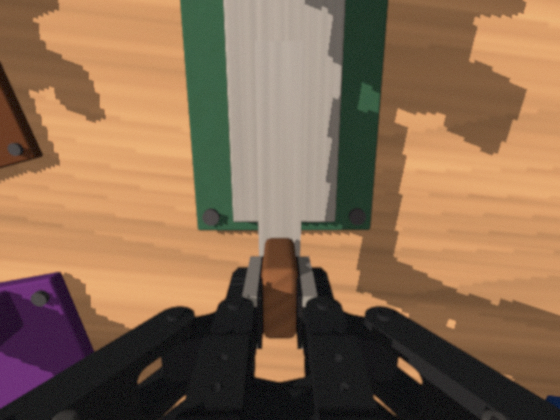

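```bash
python3 - <<'E'
from h import *
s,d=load("w6")
a=onplane(d,[[284.5,221],[284.5,2],[232,221],[337,221]],25,s); print(a)
y=np.arctan2(*(a[1]-a[0])[[1,0]]); print("yaw",y)
t=onplane(d,[[278.3,42],[281,250]],63,s); print("tip, near",t, np.arctan2(*(t[0]-t[1])[[1,0]]))
for yw in (y,.113): 
    u=np.array([np.cos(yw),np.sin(yw)]); print("foot",a[0,:2]+130*u)
    print(to(*(a[0,:2]+130*u-139*u),50,yw), to(*(a[0,:2]+130*u-88*u),50,yw))
g=np.array([611,28])
E
```

```text
[[480.86674103   9.98074449  25.        ]
 [593.38190121  23.30421965  25.        ]
 [477.39411476  40.55187291  25.        ]
 [484.33963503 -20.60092385  25.        ]]
yaw 0.11786606827219635
tip, near [[569.25772757  23.566046    63.        ]
 [478.85183759  12.03475086  63.        ]] 0.12686523058467666
foot [609.96477931  25.26788005]
(array([ 0.05,  0.22, -0.08]), np.float64(-0.4)) (array([ 5.15,  0.18, -0.08]), np.float64(-0.4))
foot [610.03763883  24.63950167]
(array([ 0.05,  0.21, -0.08]), np.float64(-0.1)) (array([ 5.15,  0.2 , -0.08]), np.float64(-0.1))
```

The bed front corners are at (232,221) and (337,221), and the tongue tip at (278,42). The tip is 41 mm short of the foot axis and about 2 mm to its left. Next I lower it onto the bed.

{"op": "play_rows", "data": {
  "series": [
    [0,0.2,1.5,-0.3,1],
    [0,0.2,2.6,-0.3,1],
    [0,0.2,3.1,-0.3,1],
    [0,0.2,3.3,-0.3,1],
    [0,0.2,3.4,-0.3,1],
    [0,0.2,3.4,-0.3,1]
  ]
}}

```text
clock: 5.65
eef_pos: [471.7, 10.2, 15.4]
tool_rot: [3.142, -0.0, 0.118]
force: [1.1, -0.6, -1.5]
width: 13.0
```

{"op": "play_rows", "data": {
  "series": [
    [1.2,0,0,0,1],
    [2.4,0,0,0,1],
    [3.6,0,0,0,1],
    [4.6,0,0,0,1],
    [5.2,0,0,0,1],
    [5.2,0,0,0,1],
    [5.2,0,0.1,0,1]
  ]
}}

```text
clock: 6.35
eef_pos: [523.1, 16.5, 14.7]
tool_rot: [-3.141, -0.0, 0.118]
force: [-2.1, 0.1, 15.0]
width: 13.5
```

```bash
python3 - <<'E'
from h import *
s,d=snap("wrist","w7"); print(s['eef_pos'],s['tool_rot'],s['width'],s['force'],s['torque'])
E
```

```text
[523.08167925  16.54426214  14.73392416] [-3.14144240e+00 -1.36691575e-04  1.17844765e-01] 13.475530386702463 [-2.10502854  0.12218232 15.02332481] [-0.00069182  0.558422    0.05869347]
```

{"op": "play_rows", "data": {
  "series": [
    [0,0,-0.05,0,1],
    [0,0,-0.05,0,0.5],
    [0,0,-0.05,0,0.5],
    [0,0,-0.05,0,0.5],
    [0,0,-2,0,0.5],
    [0,0,-5,0,0.5],
    [0,0,-7,0,0.5],
    [0,0,-7,0,0.5]
  ]
}}

```text
clock: 7.2
eef_pos: [525.2, 16.5, 86.6]
tool_rot: [3.141, -0.005, 0.118]
force: [1.0, 0.9, -0.2]
width: 42.5
```

```bash
python3 - <<'E'
from h import *
s,d=snap("wrist","w8"); print(s['eef_pos'],s['tool_rot'],s['width'],s['force'])
snap("scene","s8"); snap("side","d8")
a=cv2.imread("pics/w8.png")[:, 80:480]; b=cv2.imread("pics/d8.png")[190:260,225:325]
cv2.imwrite("pics/c8.png",np.hstack([a,cv2.resize(b,(400,420),interpolation=cv2.INTER_CUBIC)]))
E
```

```text
[525.17882409  16.47278243  86.61649394] [ 3.14125642 -0.00498847  0.11770313] 42.52665205549496 [ 0.95750272  0.92533947 -0.20787555]
```

View pics/c8.png

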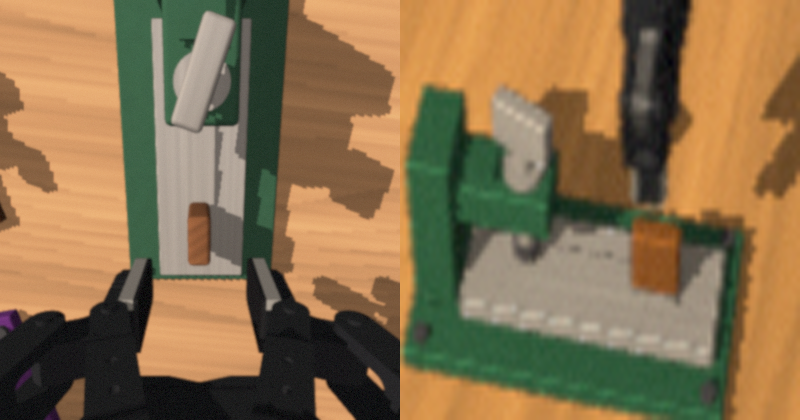

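```bash
python3 - <<'E'
from h import *
s,d=load("w8")
q=lambda p,z:onplane(d,[[x+80,y] for x,y in p],z,s)
m=q([(160,274),(243,274)],25).mean(0); print("bedfront",m)
y=.117;u=np.array([np.cos(y),np.sin(y)]);v=np.array([-u[1],u[0]]);foot=m[:2]+130*u;print("foot",foot)
w=q([(172,122),(200,131),(205,12),(234,22)],125); print("wing c",w.mean(0)); dd=(w[2:].mean(0)-w[:2].mean(0)); print("wing len yaw",np.hypot(*dd[:2]),np.arctan2(dd[1],dd[0]))
h=q([(199,265),(199,203)],65); h2=q([(199,203)],29)
for k in(h[0],h[1],h2[0]): print("handle edges in press frame",(k[:2]-foot)@u,(k[:2]-foot)@v)
c=q([(202,87)],99); print("screw disc",c)
E
```

```text
bedfront [481.5012558    9.57651228  25.        ]
foot [610.61248536  24.75183441]
wing c [609.21939127  25.45364889 125.        ]
wing len yaw 37.427657487928 -0.19648411062549997
handle edges in press frame -103.36566911039665 1.8613349709804898
handle edges in press frame -64.63997535166564 1.8918781020324924
handle edges in press frame -74.65326951600304 1.8864396450551841
screw disc [[606.39258127  24.92648668  99.        ]]
```

```bash
python3 -c "
from h import *
print(to(610,25.3,135,2.945))"
```

```text
(array([ 8.77,  0.16, -5.14]), np.float64(-162.0))
```

{"op": "play_rows", "data": {
  "series": [
    [0,0,-4,-8,0.5],
    [2,0.1,-5,-17,0.5],
    [5,0.16,-5,-25.5,0.5],
    [8.7,0.16,-5,-34,0.5],
    [8.7,0.16,-5,-42.5,0.5],
    [8.7,0.16,-5,-51,0.5],
    [8.7,0.16,-5,-59.5,0.5],
    [8.7,0.16,-5,-68,0.5]
  ]
}}

```text
clock: 8.15
eef_pos: [608.8, 25.1, 132.4]
tool_rot: [-3.139, 0.001, 1.311]
force: [1.0, -0.5, -0.7]
width: 42.8
```

{"op": "play_rows", "data": {
  "series": [
    [0,0,0,-8.5,0.5],
    [0,0,0,-17,0.5],
    [0,0,0,-25.5,0.5],
    [0,0,0,-34,0.5],
    [0,0,0,-42.5,0.5],
    [0,0,0,-51,0.5],
    [0,0,0,-59.5,0.5],
    [0,0,0,-68,0.5]
  ]
}}

```text
clock: 8.95
eef_pos: [608.8, 25.2, 132.6]
tool_rot: [-3.14, -0.003, 2.498]
force: [-0.1, 0.1, -0.1]
width: 42.9
```

{"op": "play_rows", "data": {
  "series": [
    [0,0,0,-8.5,0.5],
    [0,0,0,-17,0.5],
    [0,0,0,-26,0.5],
    [0,0,0,-26,0.5],
    [0,0,0,-26,0.5]
  ]
}}

```text
clock: 9.45
eef_pos: [609.1, 25.0, 133.1]
tool_rot: [3.141, -0.002, 2.942]
force: [-0.5, 0.1, 0.3]
width: 42.6
```

```bash
python3 -c "
from h import *
s=status.read_state();print(s['eef_pos'],s['tool_rot'],s['qpos'],s['width'])
print(to(610,25.3,85,2.945))"
```

```text
[609.13431395  25.00493903 133.10725624] [ 3.14132788e+00 -2.18896420e-03  2.94180990e+00] [ 0.26587112  0.71929706 -0.58497519  1.69497547  0.49007542  0.88003378
  0.84626066] 42.5651866673183
(array([-0.09,  0.04,  4.81]), np.float64(-0.2))
```

{"op": "play_rows", "data": {
  "series": [
    [-0.05,0,2.5,0,0.5],
    [-0.05,0,4.3,0,0.5],
    [-0.05,0,4.8,0,0.5],
    [-0.05,0,4.8,0,1],
    [-0.05,0,4.8,0,1],
    [-0.05,0,4.8,0,1],
    [-0.05,0,4.8,0,1]
  ]
}}

```text
clock: 10.15
eef_pos: [610.9, 25.3, 87.2]
tool_rot: [3.141, 0.001, 2.945]
force: [-0.2, 0.6, 1.6]
width: 10.2
```

```bash
python3 -c "
from h import *
s=status.read_state();print(s['eef_pos'],s['tool_rot'],s['width'],s['force'],s['torque'])"
```

```text
[610.90059691  25.26743146  87.23717529] [3.14107702e+00 1.47403770e-03 2.94496176e+00] 10.236862052422588 [-0.24560308  0.57552384  1.63721386] [0.05238849 0.08365956 0.0136689 ]
```

{"op": "play_rows", "data": {
  "series": [
    [0,0,0,8,1],
    [0,0,0,16,1],
    [0,0,0,24,1],
    [0,0,0,32,1],
    [0,0,0,40,1],
    [0,0,0,48,1],
    [0,0,0,56,1],
    [0,0,0,64,1]
  ]
}}

```text
clock: 10.95
eef_pos: [610.1, 24.3, 87.2]
tool_rot: [-3.141, 0.001, 1.822]
force: [-1.4, -0.8, 3.2]
width: 10.4
```

{"op": "play_rows", "data": {
  "series": [
    [0,0,0,8,1],
    [0,0,0,16,1],
    [0,0,0,24,1],
    [0,0,0,24,1],
    [0,0,0,24,1],
    [0,0,0,24,1]
  ]
}}

```text
clock: 11.55
eef_pos: [609.6, 24.3, 87.2]
tool_rot: [-3.141, 0.001, 1.412]
force: [-3.7, -2.6, 6.8]
width: 10.3
```

{"op": "play_rows", "data": {
  "series": [
    [0,0,0,0,0.75],
    [0,0,0,0,0.75],
    [0,0,0,0,0.75],
    [0,0,-2.5,0,0.75],
    [0,0,-5,0,0.75],
    [0,0,-5,0,0.75]
  ]
}}

```text
clock: 12.15
eef_pos: [613.2, 25.6, 139.5]
tool_rot: [3.135, -0.002, 1.41]
force: [-0.2, 0.2, 0.6]
width: 21.7
```

```bash
python3 - <<'E'
from h import *
s=status.read_state();print(s['eef_pos'],s['tool_rot'],s['width'],s['force'],s['qpos'])
u=np.array([np.cos(.117),np.sin(.117)]);v=np.array([-u[1],u[0]]);f=np.array([610.4,25.2])
p=f-u*130+v*1.9; print(p,to(*p,137,1.688))
E
```

```text
[613.21208974  25.58399977 139.52532796] [ 3.13487763e+00 -1.97767537e-03  1.41006554e+00] 21.709432882168144 [-0.17879182  0.19073935  0.552968  ] [-7.17622387e-04  6.52149668e-01 -1.39457476e-01  1.69596519e+00
  1.18353724e-01  7.94662633e-01 -3.55072949e-01]
[481.06697727  11.91168815] (array([ -3.46, -12.83,   0.16]), np.float64(-15.9))
```

{"op": "play_rows", "data": {
  "series": [
    [-1,-3,0,8.5,1],
    [-2.2,-7.5,0,17,1],
    [-3.4,-12.8,0.2,25.5,1],
    [-3.4,-12.8,2,34,1],
    [-3.4,-12.8,4,42.5,1],
    [-3.4,-12.8,6,51,1],
    [-3.4,-12.8,8,59.5,1],
    [-3.4,-12.8,8,68,1]
  ]
}}

```text
clock: 12.95
eef_pos: [476.7, 12.0, 53.8]
tool_rot: [-3.141, 0.005, 0.217]
force: [-0.3, 0.7, 0.2]
width: -0.2
```

```bash
python3 - <<'E'
from h import *
s=status.read_state();print(s['eef_pos'],s['tool_rot'],s['width'],s['force'])
u=np.array([np.cos(.117),np.sin(.117)]);v=np.array([-u[1],u[0]]);f=np.array([610.4,25.2])
p=f-u*132+v*1.9; print(p,to(*p,15,0.117))
E
```

```text
[476.65578303  12.04421964  53.77196803] [-3.14128904  0.00451597  0.21735528] -0.19690518571530127 [-0.27708675  0.71923556  0.23317361]
[479.08065066  11.67822166] (array([0.25, 0.09, 3.88]), np.float64(5.7))
```

{"op": "play_rows", "data": {
  "series": [
    [0.2,0.1,1.5,5.7,1],
    [0.2,0.1,2.8,5.7,1],
    [0.2,0.1,3.6,5.7,1],
    [0.2,0.1,3.8,5.7,1],
    [0.2,0.1,3.8,5.7,1]
  ]
}}

```text
clock: 13.45
eef_pos: [480.5, 11.5, 18.0]
tool_rot: [-3.141, 0.001, 0.123]
force: [-0.7, 0.1, 0.0]
width: -0.1
```

```bash
python3 - <<'E'
from h import *
s,d=snap("wrist","w9");print(s['eef_pos'],s['tool_rot'],s['width'],s['force'])
s=status.read_state();print(s['eef_pos'],s['force'])
a=cv2.imread("pics/w9.png"); h=cv2.cvtColor(a,cv2.COLOR_BGR2HSV)
m=((h[...,0]<18)&(h[...,1]>110)&(h[...,2]>40)).astype(np.uint8); m[:, :240]=0; m[:,320:]=0; m[:100]=0
n,l,st,c=cv2.connectedComponentsWithStats(m); print(st[st[:,4]>100],c[st[:,4]>100])
E
```

```text
[480.52447468  11.45258355  18.04909076] [-3.14148651e+00  5.00908653e-04  1.23222153e-01] -0.08213345866972027 [-0.69822343  0.10880546  0.00477981]
[480.81786631  11.46627077  18.38423533] [-0.47377077 -0.44595538 -0.39924107]
[[     0      0    560    420 230998]
 [   262    146     37     91   3121]
 [   240    265     20     38    270]
 [   304    266     16     38    296]
 [   271    348     18     35    511]] [[279.49277483 209.22025299]
 [279.75969241 191.78852932]
 [244.18888889 278.72592593]
 [314.84797297 279.96621622]
 [279.21330724 366.29158513]]
```

{"op": "play_rows", "data": {
  "series": [
    [0,0,0.4,0.3,1],
    [0.4,0,0.4,0.3,1],
    [0.8,0,0.4,0.3,1],
    [1.0,0,0.4,0.3,1],
    [1.1,0,0.4,0.3,1],
    [1.2,0,0.4,0.3,1],
    [1.3,0,0.4,0.3,1],
    [1.4,0,0.4,0.3,1]
  ]
}}

```text
clock: 14.3
eef_pos: [494.5, 13.2, 14.3]
tool_rot: [3.142, 0.0, 0.118]
force: [0.2, 0.1, 0.8]
width: -0.4
```

{"op": "play_rows", "data": {
  "series": [
    [0.1,0,0,0,1],
    [0.2,0,0,0,1],
    [0.3,0,0,0,1]
  ]
}}

```text
clock: 14.6
eef_pos: [497.5, 13.6, 14.3]
tool_rot: [-3.142, 0.0, 0.118]
force: [-0.4, -0.8, -0.9]
width: 0.2
```

{"op": "play_rows", "data": {
  "series": [
    [0.1,0,0,0,1],
    [0.2,0,0,0,1],
    [0.3,0,0,0,1]
  ]
}}

```text
clock: 14.9
eef_pos: [500.6, 13.9, 14.3]
tool_rot: [-3.142, 0.0, 0.118]
force: [-0.7, -0.1, 0.1]
width: -0.1
```

```bash
python3 - <<'E'
from h import *
s,d=snap("wrist","w10");print(s['eef_pos'],s['tool_rot'],s['width'],s['force'],s['torque'])
for k in("w9","w10"):
    a=cv2.imread(f"pics/{k}.png"); h=cv2.cvtColor(a,cv2.COLOR_BGR2HSV)
    m=((h[...,0]<18)&(h[...,1]>110)&(h[...,2]>40)).astype(np.uint8); m[:, :255]=0; m[:,305:]=0; m[:100]=0;m[260:]=0
    n,l,st,c=cv2.connectedComponentsWithStats(m); print(st[1:][st[1:,4]>300])
    S,D=load(k); r=st[1:][st[1:,4]>300][0]; print(onplane(D,[[279.5,r[1]+r[3]]],65,S),onplane(D,[[279.5,r[1]]],29,S))
cv2.imwrite("pics/c10.png",np.hstack([cv2.imread("pics/w9.png")[100:320,180:380],a[100:320,180:380]]).repeat(2,0).repeat(2,1))
E
```

```text
[500.5992308   13.93986452  14.2605451 ] [-3.14158996e+00  5.85508303e-05  1.17794645e-01] -0.09424601898110256 [-0.70035939 -0.13745386  0.08887262] [-0.02798933  0.03327032  0.00552188]
[[ 262  146   37   91 3121]]
[[507.7433408   14.73977096  65.        ]] [[536.96872951  18.34225465  29.        ]]
[[ 262  182   36   78 2684]]
[[520.27952033  16.1881545   65.        ]] [[541.56563905  18.68237269  29.        ]]
```

View pics/c10.png

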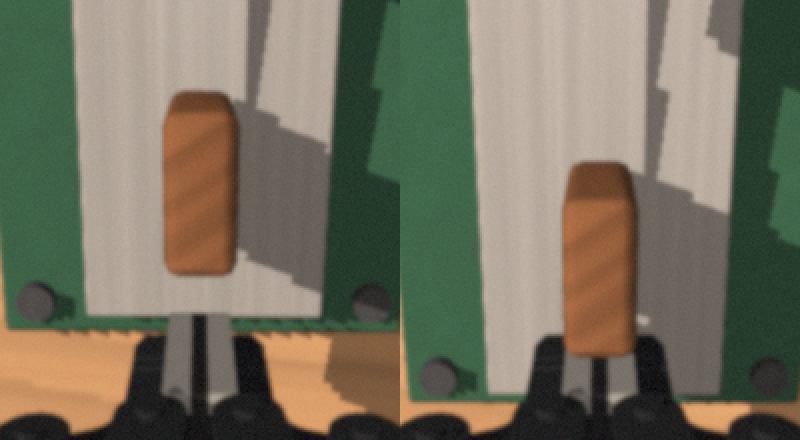

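```bash
python3 - <<'E'
from h import *
u=np.array([np.cos(.117),np.sin(.117)]);f=np.array([610.4,25.2])
for k,r in(("w9",(236.5,156)),("w10",(277.5,199))):
    S,D=load(k); p=onplane(D,[[279.5,r[0]],[279.5,r[1]]],65,S); print(k,(p[:,:2]-f)@u, (S["eef_pos"][:2]-f)@u)
s=status.read_state();print(s['eef_pos'],s['force'])
E
```

```text
w9 [-102.97648743  -73.09047953] -130.59238643736415
w10 [-97.72806348 -67.29645429] -110.36452693311318
[500.89907408  13.99114724  14.28155053] [ 1.81388104  0.15822832 -0.24016892]
```

Pushing moved the gauge about 5.5 mm with no drag above the roughly ±1 N noise. Contact is therefore past about 1.8 rad, and 2.46 rad gives 8–18 N anywhere in the remaining range.

{"op": "play_rows", "data": {
  "series": [
    [-1,0,0,0,1],
    [-1.5,0,-4,-8.5,0.75],
    [-1.5,0,-9,-17,0.75],
    [-1.5,0,-12.3,-25.5,0.75],
    [2,0,-12.3,-34,0.75],
    [6,0,-12.3,-42.5,0.75],
    [11,0,-12.3,-51,0.75],
    [11,0,-12.3,-59.5,0.75]
  ]
}}

```text
clock: 15.75
eef_pos: [616.1, 28.0, 137.5]
tool_rot: [3.135, -0.004, 1.163]
force: [-1.3, 0.4, -1.4]
width: 21.4
```

{"op": "play_rows", "data": {
  "series": [
    [0,0,0,-8.5,0.75],
    [0,0,0,-14.6,0.75],
    [0,0,0,-14.6,0.75],
    [0,0,0,-14.6,0.75]
  ]
}}

```text
clock: 16.15
eef_pos: [609.0, 26.6, 137.0]
tool_rot: [-3.141, 0.0, 1.408]
force: [-0.2, -0.5, 0.6]
width: 21.6
```

```bash
python3 - <<'E'
from h import *
s,d=snap("wrist","w11");print(s['eef_pos'],s['tool_rot'],s['width'],s['force'])
print(to(610.3,25.2,87,1.411))
E
```

```text
[609.04824053  26.61478845 137.02702381] [-3.14074088e+00  5.36116930e-05  1.40832939e+00] 21.603734008501462 [-0.24105416 -0.47913854  0.58036431]
(array([-0.13,  0.13,  5.02]), np.float64(-0.1))
```

{"op": "play_rows", "data": {
  "series": [
    [-0.13,0.13,2,0,0.75],
    [-0.13,0.13,4,0,0.75],
    [-0.13,0.13,5,0,0.75],
    [-0.13,0.13,5,0,1],
    [-0.13,0.13,5,0,1],
    [-0.13,0.13,5,0,1]
  ]
}}

```text
clock: 16.8
eef_pos: [609.5, 25.3, 85.6]
tool_rot: [-3.139, 0.001, 1.411]
force: [3.1, 0.6, -23.4]
width: 10.3
```

{"op": "play_rows", "data": {
  "series": [
    [0,0,0,7,1],
    [0,0,0,14,1],
    [0,0,0,21,1],
    [0,0,0,28,1],
    [0,0,0,35.2,1],
    [0,0,0,35.2,1],
    [0,0,0,35.2,1]
  ]
}}

```text
clock: 17.5
eef_pos: [609.4, 25.4, 85.6]
tool_rot: [-3.14, 0.003, 0.8]
force: [2.9, -0.9, -26.7]
width: 10.3
```

{"op": "play_rows", "data": {
  "series": [
    [0,0,0,0,0.75],
    [0,0,0,0,0.75],
    [0,0,0,0,0.75],
    [0,0,-2.5,0,0.75],
    [0,0,-5,0,0.75],
    [0,0,-5,0,0.75]
  ]
}}

```text
clock: 18.1
eef_pos: [614.6, 25.6, 142.4]
tool_rot: [3.135, -0.007, 0.797]
force: [-0.2, -0.2, -0.1]
width: 21.5
```

```bash
python3 - <<'E'
from h import *
s=status.read_state();print(s['eef_pos'],s['tool_rot'],s['width'],s['force'],s['qpos'])
u=np.array([np.cos(.117),np.sin(.117)]);v=np.array([-u[1],u[0]]);f=np.array([610.4,25.2])
p=f-u*127+v*1.9; print(p,to(*p,137,0.117))
E
```

```text
[614.60916274  25.60972438 142.3669385 ] [ 3.1352822  -0.00740532  0.7974309 ] 21.4986349801997 [-0.17923369 -0.2378271  -0.07640354] [-0.12453744  0.64751508  0.06015794  1.69645346 -0.05131003  0.78941877
 -0.81412635]
[484.04646718  12.26188789] (array([-10.08,  -8.41,   0.41]), np.float64(39.0))
```

{"op": "play_rows", "data": {
  "series": [
    [-3,-2.5,0,8.5,1],
    [-6.4,-5.3,0,17,1],
    [-9.7,-8.1,0.5,25.5,1],
    [-9.7,-8.1,4.5,34,1],
    [-9.7,-8.1,8.5,39,1],
    [-9.7,-8.1,11,39,1],
    [-9.7,-8.1,12,39,1],
    [-9.7,-8.1,12.2,39,1]
  ]
}}

```text
clock: 18.9
eef_pos: [485.0, 12.6, 14.8]
tool_rot: [-3.141, 0.001, 0.116]
force: [0.8, 0.6, -0.5]
width: -0.1
```

{"op": "play_rows", "data": {
  "series": [
    [0,0,0,0,1],
    [0,0,0,0,1]
  ]
}}

```text
clock: 19.1
eef_pos: [486.3, 12.6, 16.5]
tool_rot: [3.142, -0.003, 0.116]
force: [0.5, 0.3, -0.2]
width: 0.2
```

```bash
python3 - <<'E'
from h import *
u=np.array([np.cos(.117),np.sin(.117)]);v=np.array([-u[1],u[0]]);f=np.array([610.4,25.2])
for i in range(4):
    s,d=snap("wrist","w12");print(s['eef_pos'],s['tool_rot'][2],s['force'],(s['eef_pos'][:2]-f)@u,(s['eef_pos'][:2]-f)@v)
E
```

```text
[486.31621333  12.61835101  16.49237767] 0.11607951938543382 [ 0.54750349  0.28429994 -0.22388694] -124.70416032072008 1.9890712502187988
[486.2322864   12.65831682  16.49388734] 0.11609497648190414 [-0.19923236 -0.118375   -0.12572853] -124.78284813360733 2.038560888681223
[486.10105445  12.65554414  16.39077741] 0.11606710275664511 [-0.31784923 -0.17076542 -0.44462529] -124.91350655310787 2.0511262977901814
[485.92445272  12.69435724  16.24833355] 0.11618982066796635 [ 0.3525141   0.18988469 -0.3211967 ] -125.08437013048368 2.1102893405950716
```

{"op": "play_rows", "data": {
  "series": [
    [0.4,0,0.15,0,1],
    [0.8,0,0.15,0,1],
    [1.1,0,0.15,0,1],
    [1.25,0,0.15,0,1],
    [1.35,0,0.15,0,1],
    [1.4,0,0.15,0,1],
    [1.45,0,0.15,0,1],
    [1.5,0,0.15,0,1]
  ]
}}

```text
clock: 20.1
eef_pos: [499.9, 14.3, 13.7]
tool_rot: [3.142, 0.0, 0.116]
force: [0.0, -1.4, 0.6]
width: 0.1
```

{"op": "play_rows", "data": {
  "series": [
    [0.05,0,0,0,1],
    [0.1,0,0,0,1]
  ]
}}

```text
clock: 20.3
eef_pos: [501.0, 14.5, 13.8]
tool_rot: [-3.142, 0.0, 0.116]
force: [-1.3, -0.5, 0.3]
width: 0.2
```

{"op": "play_rows", "data": {
  "series": [
    [0.05,0,0,0,1],
    [0.1,0,0,0,1]
  ]
}}

```text
clock: 20.5
eef_pos: [500.9, 14.5, 13.7]
tool_rot: [-3.141, 0.002, 0.116]
force: [-3.0, -1.5, 1.4]
width: 0.2
```

{"op": "play_rows", "data": {
  "series": [
    [0.05,0,0,0,1],
    [0.1,0,0,0,1]
  ]
}}

```text
clock: 20.7
eef_pos: [500.9, 14.6, 13.6]
tool_rot: [-3.141, 0.004, 0.116]
force: [-5.8, -0.0, 4.0]
width: 0.1
```

{"op": "play_rows", "data": {
  "series": [
    [0.05,0,0,0,1],
    [0.1,0,0,0,1]
  ]
}}

```text
clock: 20.9
eef_pos: [500.8, 14.6, 13.5]
tool_rot: [-3.141, 0.006, 0.116]
force: [-7.3, -1.3, 6.1]
width: -0.0
```

{"op": "play_rows", "data": {
  "series": [
    [0.05,0,0,0,1],
    [0.1,0,0,0,1]
  ]
}}

```text
clock: 21.1
eef_pos: [501.3, 14.7, 13.5]
tool_rot: [-3.141, 0.007, 0.116]
force: [-8.0, -1.8, 6.7]
width: -0.1
```

{"op": "play_rows", "data": {
  "series": [
    [0.05,0,0,0,1],
    [0.1,0,0,0,1]
  ]
}}

```text
clock: 21.3
eef_pos: [502.2, 14.9, 13.5]
tool_rot: [-3.141, 0.007, 0.116]
force: [-9.1, -1.1, 6.1]
width: -0.2
```

{"op": "play_rows", "data": {
  "series": [
    [0.05,0,0,0,1],
    [0.1,0,0,0,1]
  ]
}}

```text
clock: 21.5
eef_pos: [503.2, 15.1, 13.5]
tool_rot: [-3.141, 0.007, 0.116]
force: [-7.4, -0.6, 6.1]
width: 0.3
```

It slides at about 8.2 N, but Fz is +6 N, so the finger is also pressing the gauge down. I'll ease the tool up while pushing to get a clean drag reading.

{"op": "play_rows", "data": {
  "series": [
    [0.05,0,-0.05,0,1],
    [0.1,0,-0.1,0,1]
  ]
}}

```text
clock: 21.7
eef_pos: [504.5, 15.2, 14.1]
tool_rot: [-3.141, 0.006, 0.116]
force: [-6.1, -0.5, -1.1]
width: 0.3
```

{"op": "play_rows", "data": {
  "series": [
    [0.05,0,-0.02,0,1],
    [0.1,0,-0.04,0,1]
  ]
}}

```text
clock: 21.9
eef_pos: [505.1, 15.4, 14.3]
tool_rot: [-3.141, 0.007, 0.116]
force: [-6.9, -0.9, -0.8]
width: 0.1
```

{"op": "play_rows", "data": {
  "series": [
    [0.05,0,0,0,1],
    [0.1,0,0,0,1]
  ]
}}

```text
clock: 22.1
eef_pos: [506.1, 15.5, 14.3]
tool_rot: [-3.141, 0.007, 0.116]
force: [-6.3, -0.4, -0.7]
width: 0.2
```

The clean drag is about 6.4 N, so P ≈ 10 N. That is in the band but low, so I'll add about 5.5° to bring it near 8 N.

{"op": "play_rows", "data": {
  "series": [
    [-1.5,0,0,0,1],
    [-1.5,0,-4,-8,0.75],
    [-1.5,0,-8.5,-16,0.75],
    [-1.5,0,-12.3,-24,0.75],
    [2,0,-12.3,-32,0.75],
    [6.5,0,-12.3,-39,0.75],
    [9.9,0,-12.3,-39,0.75],
    [9.9,0,-12.3,-39,0.75]
  ]
}}

```text
clock: 22.9
eef_pos: [614.3, 28.0, 138.7]
tool_rot: [3.137, -0.006, 0.797]
force: [-0.9, -0.6, 0.3]
width: 21.4
```

{"op": "play_rows", "data": {
  "series": [
    [0,0,0,0,0.75],
    [0,0,0,0,0.75],
    [0,0,0,0,0.75]
  ]
}}

```text
clock: 23.2
eef_pos: [607.3, 26.9, 138.2]
tool_rot: [-3.141, 0.001, 0.797]
force: [0.6, -0.7, 0.5]
width: 21.0
```

```bash
python3 - <<'E'
from h import *
s,d=snap("wrist","w13");print(s['eef_pos'],s['tool_rot'],s['width'],s['force'])
print(to(609.6,25.3,87.5,0.80))
E
```

```text
[607.33047582  26.85260015 138.17759047] [-3.14117831e+00  5.85375737e-04  7.96550608e-01] 21.00741611904647 [ 0.58013248 -0.65028592  0.50081348]
(array([0.03, 0.26, 5.08]), np.float64(-0.2))
```

{"op": "play_rows", "data": {
  "series": [
    [0.03,0.26,2,0,0.75],
    [0.03,0.26,4,0,0.75],
    [0.03,0.26,5,0,0.75],
    [0.03,0.26,5,0,1],
    [0.03,0.26,5,0,1],
    [0.03,0.26,5,0,1]
  ]
}}

```text
clock: 23.85
eef_pos: [608.9, 24.9, 86.6]
tool_rot: [-3.14, 0.003, 0.797]
force: [1.7, -1.4, -20.7]
width: 10.0
```

{"op": "play_rows", "data": {
  "series": [
    [0,0,0,2.5,1],
    [0,0,0,5.3,1],
    [0,0,0,5.3,1],
    [0,0,0,5.3,1]
  ]
}}

```text
clock: 24.25
eef_pos: [608.9, 25.0, 86.7]
tool_rot: [-3.14, 0.003, 0.705]
force: [2.8, -2.0, -26.2]
width: 10.2
```

{"op": "play_rows", "data": {
  "series": [
    [0,0,0,0,0.75],
    [0,0,0,0,0.75],
    [0,0,0,0,0.75],
    [0,0,-2.5,0,0.75],
    [0,0,-5,0,0.75],
    [0,0,-5,0,0.75],
    [0,0,-5,0,0.75],
    [0,0,-5,0,0.75]
  ]
}}

```text
clock: 25.05
eef_pos: [610.1, 25.5, 138.2]
tool_rot: [-3.141, -0.0, 0.704]
force: [0.2, -0.6, 0.2]
width: 21.4
```

```bash
python3 - <<'E'
from h import *
s=status.read_state();print(s['eef_pos'],s['tool_rot'],s['width'],s['force'])
u=np.array([np.cos(.117),np.sin(.117)]);v=np.array([-u[1],u[0]]);f=np.array([610.4,25.2])
p=f-u*120+v*1.9; print(p,to(*p,14.5,0.117))
E
```

```text
[610.12793411  25.54966866 138.18852204] [-3.14136418e+00 -4.78228250e-05  7.04487777e-01] 21.353959469305813 [ 0.23038841 -0.61722826  0.18853992]
[490.99861031  13.07902062] (array([-9.89, -6.76, 12.37]), np.float64(33.7))
```

{"op": "play_rows", "data": {
  "series": [
    [-3.3,-2.2,0,8,1],
    [-6.6,-4.5,0,16,1],
    [-9.9,-6.7,0,24,1],
    [-9.9,-6.7,4.5,32,1],
    [-9.9,-6.7,8.5,33.7,1],
    [-9.9,-6.7,11,33.7,1],
    [-9.9,-6.7,12,33.7,1],
    [-9.9,-6.7,12.3,33.7,1]
  ]
}}

```text
clock: 25.85
eef_pos: [490.6, 12.2, 14.0]
tool_rot: [-3.141, 0.003, 0.116]
force: [-0.1, 0.1, -0.1]
width: 0.2
```

{"op": "play_rows", "data": {
  "series": [
    [0,0,0,0,1],
    [0.5,0,0,0,1],
    [0.9,0,0,0,1],
    [1.2,0,0,0,1],
    [1.4,0,0,0,1],
    [1.45,0,0,0,1],
    [1.5,0,0,0,1]
  ]
}}

```text
clock: 26.55
eef_pos: [506.4, 14.1, 15.3]
tool_rot: [-3.142, -0.0, 0.116]
force: [0.4, 0.0, 0.2]
width: 0.4
```

{"op": "play_rows", "data": {
  "series": [
    [0.05,0,-0.01,0,1],
    [0.1,0,-0.03,0,1],
    [0.15,0,-0.04,0,1],
    [0.2,0,-0.06,0,1],
    [0.25,0,-0.07,0,1]
  ]
}}

```text
clock: 27.05
eef_pos: [506.5, 14.2, 15.4]
tool_rot: [-3.141, 0.004, 0.116]
force: [-6.2, -0.5, -0.9]
width: -0.3
```

{"op": "play_rows", "data": {
  "series": [
    [0.05,0,-0.01,0,1],
    [0.1,0,-0.03,0,1]
  ]
}}

```text
clock: 27.25
eef_pos: [506.5, 14.3, 15.5]
tool_rot: [-3.141, 0.006, 0.116]
force: [-7.1, -0.7, -0.8]
width: 0.0
```

{"op": "play_rows", "data": {
  "series": [
    [0.05,0,-0.01,0,1],
    [0.1,0,-0.02,0,1]
  ]
}}

```text
clock: 27.45
eef_pos: [506.8, 14.5, 15.6]
tool_rot: [-3.141, 0.008, 0.116]
force: [-7.9, -0.2, -0.7]
width: -0.0
```

{"op": "play_rows", "data": {
  "series": [
    [0.05,0,-0.01,0,1],
    [0.1,0,-0.01,0,1]
  ]
}}

```text
clock: 27.65
eef_pos: [507.8, 14.6, 15.7]
tool_rot: [-3.141, 0.008, 0.116]
force: [-7.2, -0.3, -0.9]
width: -0.3
```

{"op": "play_rows", "data": {
  "series": [
    [0.05,0,0,0,1],
    [0.1,0,0,0,1]
  ]
}}

```text
clock: 27.85
eef_pos: [508.8, 14.7, 15.7]
tool_rot: [-3.141, 0.008, 0.116]
force: [-8.5, -1.2, -0.1]
width: 0.1
```

It slides steadily at about 7.9 N. Now I back off, go clear and check the final placement.

{"op": "play_rows", "data": {
  "series": [
    [-1.5,0,0,0,1],
    [-2.5,0,-2,0,1],
    [-2.5,0,-6,0,1],
    [-2.5,0,-8,0,1],
    [-2.5,0,-8,0,1],
    [-2.5,0,-8,0,1],
    [-2.5,0,-8,0,1]
  ]
}}

```text
clock: 28.55
eef_pos: [487.9, 12.1, 95.8]
tool_rot: [-3.142, 0.001, 0.116]
force: [-0.6, 0.7, -0.0]
width: 0.6
```

```bash
python3 - <<'E'
from h import *
s,d=snap("wrist","w14");print(s['eef_pos'],s['tool_rot'],s['force'])
snap("side","d14");snap("scene","s14")
a=cv2.imread("pics/w14.png")[:, 80:480]; b=cv2.imread("pics/d14.png")[190:260,225:325]
cv2.imwrite("pics/c14.png",np.hstack([a,cv2.resize(b,(400,420),interpolation=cv2.INTER_CUBIC)]))
# bystanders: change between first and last scene picture
x=cv2.absdiff(cv2.imread("pics/s0.png"),cv2.imread("pics/s14.png")).max(2)
for n,(u,v,w,h) in dict(cup=(215,285,45,50),brush=(145,255,30,90),jar=(365,135,30,35)).items(): print(n,(x[v:v+h,u:u+w]>50).mean().round(3))
E
```

```text
[487.93009107  12.09622894  95.76175347] [-3.14152956e+00  5.42022563e-04  1.16319082e-01] [-0.62995746  0.74017233 -0.04491377]
cup 0.0
brush 0.0
jar 0.0
```

View pics/c14.png

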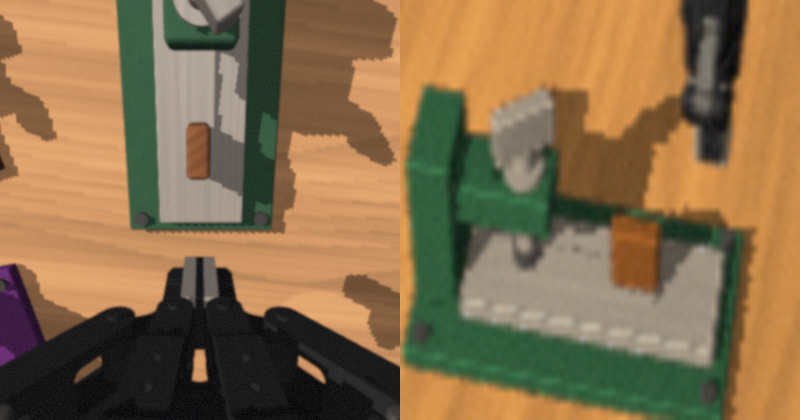

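```bash
python3 - <<'E'
from h import *
s,d=load("w14")
q=lambda p,z:onplane(d,[[x+80,y] for x,y in p],z,s)
m=q([(159,222),(243,222)],25).mean(0);y=.117;u=np.array([np.cos(y),np.sin(y)]);v=np.array([-u[1],u[0]])
h=q([(199,179.5),(198,132)],65)[:,:2]-m[:2]
print("rear/front top edge rel. bed front",h@u,h@v,"tip past foot from rear:",h[0]@u+16+100-130," yaw",np.arctan2(*(h[1]-h[0])[::-1])-y)
E
```

```text
rear/front top edge rel. bed front [40.06680025 67.21937701] [1.41931683 1.96453335] tip past foot from rear: 26.06680025400641  yaw 0.020077036209700985
```

Tip is 26 mm past the foot, 1.5–4 mm off its axis, and the yaw is 0.02 rad. The bystanders haven't moved and the arm is clear.

```bash
python3 -c "
from h import *
print(order.finish_job())"
```

```text
the job is handed in; nothing more can be done
None
```

I laid the gauge flat on the bed, slid its tongue under the foot and let go. Then I turned the wing screw from about 0.31 to 2.55 rad, feeling the drag by pushing the handle with shut fingers. I handed the job in at about 29 s of the 72 s; `finish_job` gives no verdict.

**Drag felt:**

| Screw angle | Drag |
|---|---|
| about 1.85 rad | none above the ±1 N noise |
| about 2.46 rad | about 6.4 N |
| about 2.55 rad | about 7.9 N while sliding |

The last reading means the foot presses with about 13 N, at the stated friction of about 0.3.

**Last picture:** the tip is about 26 mm past the foot's axis and a few mm to one side. The gauge is within about 0.02 rad of the press, and the arm is clear of it. Scene pictures from before and after show the cup, brush and jar unmoved.

**What disagreed or failed:**
- **Finger length:** the stated `tip_reach` of 11 mm did not match. The cameras put the fingertips about 25 mm behind the TCP, so the first grasp closed above the handle. It touched nothing, and I corrected for it.
- **Drag reading at 2.46 rad:** this first read 8.2 N because the fingers were also pressing down with about 6 N. I eased them up while pushing to get the clean 6.4 N.
- **Vertical pull on the wing:** while gripping the wing the wrist showed up to about 27 N of vertical force, below the limits.

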